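# Proof-load the clamp screw of a denture-flask press

## Robot

A 6-joint arm with a two-finger parallel gripper is mounted at the origin on a cart in front of the work surface, level with it; the furniture and walls round the work are solid. World frame = base frame: x ahead of the robot, y to its left, z up, the work surface at z = 0. Lengths are in m, angles in rad, forces in N, time in s.
With the tool pointing down it reaches from about 0.425 to 0.95 m from the base axis. Payload 3.5 kg.
Tool frame: the origin (TCP) lies midway between the tips of the shut fingers; the grasp point (between the pads) lies 19 mm behind it; z points along the fingers, y is the line along which they close (so a half turn about z gives the same grasp; the last joint's range is limited). The gripper opens to 85 mm and grips with 20 to 120 N. Pads are 22 mm wide; open, the fingers measure 114 mm over their backs; the gripper's body (76 mm by 85 mm) begins 54 mm behind the grasp point. The pads swing forward as they close: fully open they stand 13 mm farther back than shut.
Start: joints at [-1.346, 0.286, 1.577, -0, 1.279, -0.15], TCP at [0.247, -0.628, 0.208] pointing down, gripper open.
Joint ranges: [-2.77, 2.77], [-0.9, 2.22], [0.21, 2.48], [-1.53, 4.67], [0.24, 2.81], [-2.84, 2.84]. Speed limits (rad/s): [2.79, 2.79, 3.14, 3.14, 3.14, 3.14].

## Interface

Orientations are given as a unit quaternion [x, y, z, w].
In Python, from plant import get_state, read_camera, ctrl gives the robot as it stands.
- The arm moves only by the shell command python3 -m crank 'ROWS' [FORCE]. ROWS is JSON, a list of rows, each a list of 3 entries, a list of its own where there are three numbers: the shift along the tool's x, y, z in mm, then the turn about the tool's z in degrees, then the closure in counts, from 0 (fully open) to 255 (shut). In form: [[[tx, ty, tz], yaw, claw], ...]. A call has 1 to 10 rows; each row is the pose to reach, as a shift and turn from the pose commanded when the call began, along the tool's axes at that moment; what a row does not reach only later rows make up. A row lasts 1/10 s, in which the tool goes at most 50 mm and 8.59 degrees, less where a joint would pass 70% of its speed; a pose out of reach is approached as far as the arm can. A call with a gripper value outside its range is refused whole. The fingers move at their own pace and stop on an object; FORCE is the grip in N (left out, the last holds). Time passes only in rows, so rows that repeat a pose let the fingers close. It gives the time, the measured TCP pose, the force, the opening and the grip force at its end, in the units of the state.
- get_state(): the state, without advancing time (a new reading comes with each control period).
- read_camera(name): name is "scene" or "top" or "wrist"; returns a dict with "frame" (384x512x3 uint8, blue, green, red), "range_z" (384x512 float32, m along the optical axis (not along the pixel's ray), 0 where there is no reading), "vfov" (degrees; the focal length in pixels is half the picture's height over the tangent of half this angle, whatever the lens; pixels are square), "cx", "cy" (the principal point, pixels), "k1" (the pictures are not rectified: a ray, as slopes to the right and down, at radius r is drawn at 1 + k1 r^2 times it, then the intrinsics apply), "origin" and "orientation" of the camera in the world. Camera axes: x right, y down, z forward; pixel columns grow to the right and rows downward; lengths in m; the calibration is good to about 2 mm. A picture is of the moment at which its call begins.
- ctrl.sign_off(): hands the job in; it is judged then, once.
The state is a dict: "time": time; "qpos": joint angles; "dq": joint speeds; "joint_efforts": joint torques, N m; "eef_pos": TCP position; "tcp_rot": TCP orientation; "contact_force": force on the tool from outside, world axes, zero at the start; "wrist_torque": the same for the moment, N m; "opening": opening from 0.0 (shut) to 1.0 (fully open); "finger_force": force on a finger pad.
Only numpy, scipy, OpenCV 4.12 (cv2) and the standard library are available. Lean on these libraries where they do the work, as an engineer would, in place of code of your own. Each camera call takes 0.05 s, during which the arm holds its last target. There are 200 camera calls.

## Task

Check that the tight clamp screw on top of the flask press holds: swing its torque handle clockwise (seen from above) until the free swing is used up, then load it to about 0.95 newton metres and hold that load for two seconds, without the screw turning and never going above 1.15. Then swing the handle back anticlockwise all the way to its back stop and let go of it. Leave the plaster cast, the jar and the sanding stick beside the press where they are.

Things in the scene. Friction and masses are not known exactly. Their poses are not given: they have to be found in the camera images.
- press: Fixed grey and steel press, 100 (x) x 136 (y) mm, crossbar top 112 mm above the worktop, with a brass two-part flask clamped in it by an upright central screw. Origin: centre of its underside; z up. At its yaw 0 the handle points roughly to -x. It stands anywhere on the worktop within reach, turned either way.
- hub_top (a point): Top centre of the handle's round hub (36 mm across), on the vertical axis of the screw, 141 mm above the worktop. The handle turns about this vertical axis.
- post_mid (a point): The black upright round grip post at the outer end of the handle: 11 mm thick, standing free from 136 to 166 mm above the worktop; this point is on its centre line, 150 mm above the worktop, 115 mm from the screw axis. Below the post a thin round bar (6.4 mm) runs level from it to the hub at 131 mm height; nothing else is within 25 mm beside it, and under it is open air for at least 60 mm. The post may be pinched or pushed sideways from either side, square to the bar.
- hub (a joint): Swing of the hub on the screw, rad, 0 at its back stop, growing clockwise seen from above. It swings freely (under 0.5 N at the post) until a driving dog inside meets the screw; where that happens is not marked and must be felt, somewhere 20 to 35 degrees from the back stop. It starts somewhere in between and stays where it is left.
- beam (a joint): Elastic bending of the handle bar against its hub, rad, 0 unloaded, positive when the post is pressed clockwise. Stiffness 20 N m per rad: 0.95 N m on the screw is 0.0475 rad, or 8.3 N square to the bar at the post, where the post gives way 5.5 mm (1.5 N per mm).
- screw_mark (a point): Outer end of the small flat witness pointer fixed on the screw's collar, 28 mm from the screw axis, 116 mm above the worktop, on the side away from the handle. It shows whether the screw turns. The screw starts at any angle within about 17 degrees and slips at 1.5 N m.
- plaster_cast: Loose green plaster jaw model, 51x66x31 mm, a bystander. Origin: centre of its underside.
- powder_jar: Loose white capped jar, 53 mm across, 62 mm high, a bystander. Origin: centre of its underside.
- sanding_stick: Loose brown flat stick, 16x62x8 mm, a bystander. Origin: centre of its underside.
Things that resemble listed ones, but are neither listed nor needed, are in the scene too. Leave any orange or purple look-alike of the press alone.

How it is judged:
On the way:
1. The screw carries 0.75 to 1.2 N m clockwise for 1.5 s on end (beam 0.0375 to 0.06 rad) (value of joint beam between 0.0375 and 0.06 rad), for 1.5 s.
At the end, for the whole second after the job is handed in: The handle rests unloaded at its back stop (hub below 0.06 rad, beam within 0.01 rad of 0), and the witness pointer is within 1.5 mm of where it was at the start (value of joint hub below 0.06 rad and value of joint beam between -0.01 and 0.01 rad and distance of screw_mark from where it was at the start of the episode below 0.0015 m and velocity of joint hub between -0.02 and 0.02 rad/s); the robot touches nothing.
It fails at once if The handle is loaded above 1.2 N m either way (beam beyond 0.06 rad) (value of joint beam above 0.06 rad or value of joint beam below -0.06 rad).
It fails at once if The screw turns: witness pointer more than 1.5 mm from its start (distance of screw_mark from where it was at the start of the episode above 0.0015 m).
It fails at once if The cast, the jar or the stick is moved by more than 10 mm (distance of any of plaster_cast, powder_jar, sanding_stick from where it was at the start of the episode above 0.01 m).
It also fails if it takes over 70 s, if anything falls off the work surface, if the arm or the gripper's body presses on something with over 40 N, if the wrist force passes 120 N, or if a joint passes its speed limit or range.

## Working session

There is one attempt and no reset: what is moved stays moved. The work goes in short steps, Python scripts to look and compute and a shell command to move; the robot and the scene stay as the last step left them, time stands still between calls to the robot, and variables do not carry over. Pictures are saved under pics/ and viewed, at most 10 in all, crops included, and the job is handed in when it is done.

```bash
mkdir -p pics; ls; cat > h.py <<'E'
import numpy as np,cv2
from plant import get_state, read_camera, ctrl
from scipy.spatial.transform import Rotation as R
def cam(n):
    c=read_camera(n); c['f']=c['frame'].shape[0]/2/np.tan(np.radians(c['vfov'])/2); return c
def K(c): return np.array([[c['f'],0,c['cx']],[0,c['f'],c['cy']],[0,0,1.]])
def ray(c,u,v):
    s=cv2.undistortPoints(np.array([[[u,v]]],float),K(c),np.array([c['k1'],0,0,0.]))[0,0]
    return np.array([s[0],s[1],1.])
def at(c,u,v,z=None):
    d=R.from_quat(c['orientation']).as_matrix()@ray(c,u,v); o=np.array(c['origin'])
    if z is not None: return o+d*(z-o[2])/d[2]
    return o+d*c['range_z'][int(round(v)),int(round(u))]
def cloud(c):
    h,w=c['range_z'].shape; v,u=np.mgrid[:h,:w]
    s=cv2.undistortPoints(np.stack([u,v],-1).reshape(-1,1,2).astype(float),K(c),np.array([c['k1'],0,0,0.]))[:,0]
    p=np.c_[s,np.ones(len(s))]*c['range_z'].reshape(-1,1)
    return (p@R.from_quat(c['orientation']).as_matrix().T+np.array(c['origin'])).reshape(h,w,3)
E
python3 - <<'E'
from h import *
import pickle
for n in ('top','scene'):
    c=cam(n); pickle.dump(c,open(n+'0.pkl','wb')); cv2.imwrite(f'pics/{n}0.png',c['frame']); print(n,c['origin'],c['orientation'],c['k1'],c['vfov'])
print(get_state())
E
```

```text
pics
top [0.37398067 0.03458457 1.04256104] [ 0.73534354 -0.66888613  0.073988   -0.0799187 ] 0.0059082937757044705 50.06313848108326
scene [0.15412923 0.61389775 0.61523061] [-0.2621497   0.84536889 -0.44260214  0.14398725] -0.05417883242639938 53.181920586973305
{'time': 0.1, 'qpos': array([-1.34599958e+00,  2.87125196e-01,  1.57802252e+00, -1.94623941e-05,
        1.27859839e+00, -1.49971362e-01]), 'dq': array([ 8.54614098e-04, -1.24863114e-03, -3.83347055e-03, -2.19253300e-03,
       -1.20862771e-03, -8.52470406e-06]), 'joint_efforts': array([ 5.66399194e-04, -4.07293618e+01, -2.93698776e+01, -1.56824181e-04,
        3.39373830e-03, -6.50589385e-06]), 'eef_pos': array([ 0.24698452, -0.62750188,  0.20625784]), 'tcp_rot': array([ 9.82493825e-01,  1.86292040e-01, -4.95830314e-05, -1.07562486e-03]), 'contact_force': array([ 0.50373419, -0.09686122, -0.40823058]), 'wrist_torque': array([0.00789176, 0.03762976, 0.00110828]), 'finger_force': 0.0, 'opening': 1.0031420691099606}
```

View pics/top0.png

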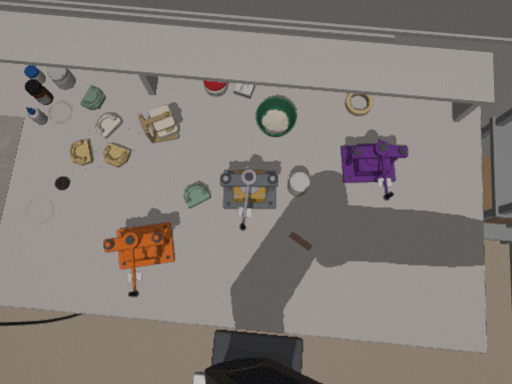

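View pics/scene0.png

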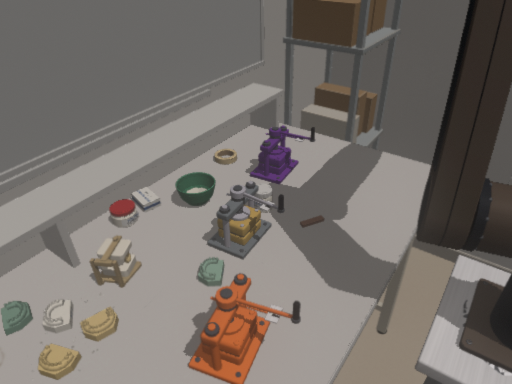

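The grey press sits at about (250,187) in the top view, with its hub at (249,177) and its post at (242,227). The orange and purple presses are look-alikes. Next I'll enlarge the grey one.

```bash
python3 - <<'E'
from h import *
import pickle
c=pickle.load(open('top0.pkl','rb'))
a=cv2.resize(c['frame'][155:255,205:305],None,fx=6,fy=6,interpolation=cv2.INTER_CUBIC)
s=pickle.load(open('scene0.pkl','rb'))
cv2.imwrite('pics/crop0.png',a)
P=cloud(c); Z=P[...,2]
# post & hub from depth
m=np.zeros(Z.shape,bool); m[155:255,205:305]=1
post=m&(Z>.155)&(Z<.18); hub=m&(Z>.135)&(Z<.15)
for n,k in(('post',post),('hub',hub)):
    q=P[k]; print(n,len(q),q.mean(0) if len(q) else '', np.median(q,0) if len(q) else '', np.argwhere(k).mean(0))
print(at(c,249,177,.141),at(c,242.5,227,.166))
E
```

```text
post 21 [0.48844059 0.07400478 0.16561217] [0.48804591 0.07368005 0.16610215] [224.85714286 241.80952381]
hub 233 [0.58767016 0.07247955 0.13849293] [0.59911528 0.07285013 0.13797022] [183.15021459 247.30901288]
[0.60144331 0.06998023 0.141     ] [0.48394542 0.07204859 0.166     ]
```

View pics/crop0.png

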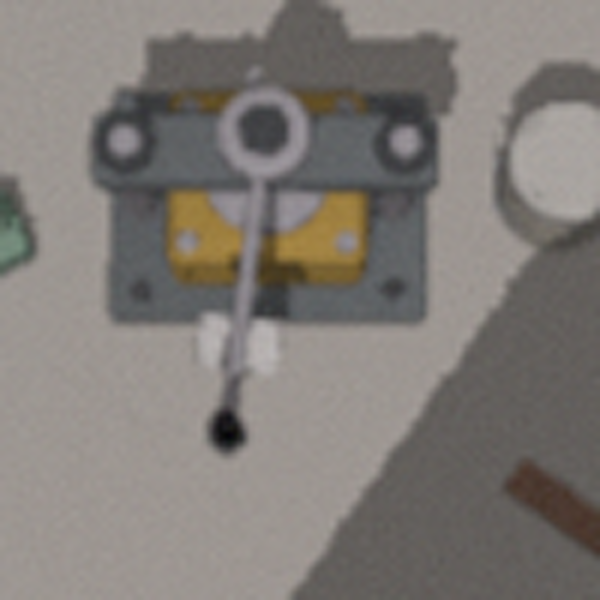

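The clear point is the post at about (0.488, 0.073), with the hub at about (0.602, 0.071). The handle points to -x, so clockwise moves the post toward +y. I'll start with a move to above the post.

```bash
python3 -m crank '[[[281,-242,-30],8,100],[[281,-242,-30],16,130],[[281,-242,-30],21.5,165],[[281,-242,-30],21.5,165],[[281,-242,-30],21.5,165],[[281,-242,-30],21.5,165],[[281,-242,-30],21.5,165],[[281,-242,-30],21.5,165],[[281,-242,-30],21.5,165],[[281,-242,-30],21.5,165]]' 40
cat >> h.py <<'E'
def rel(p):
    "shift in tool axes (mm) from the measured TCP to p"
    s=get_state(); r=R.from_quat(s['tcp_rot']); 
    return (r.inv().apply(np.array(p)-s['eef_pos'])*1000).round(1), r.as_matrix()[:,0].round(3)
E
python3 -c "
from h import *
print(rel([.488,.0735,.215]))"
```

```text
time: 1.1
eef_pos: [0.42, -0.2998, 0.2372]
tcp_rot: [1.0, 0.0, -0.0, 0.0]
contact_force: [-0.8, -0.5, 0.4]
opening: 0.353
finger_force: 0.0
(array([  68.3, -373.3,   22.1]), array([ 1.   ,  0.001, -0.001]))
```

```bash
python3 -m crank '[[[68,-373,20],0,165],[[68,-373,20],0,165],[[68,-373,20],0,165],[[68,-373,20],0,165],[[68,-373,20],0,165],[[68,-373,20],0,165],[[68,-373,20],0,165],[[68,-373,20],0,165],[[68,-373,20],0,165],[[68,-373,20],0,165]]'
python3 - <<'E'
from h import *
c=cam('wrist'); P=cloud(c); Z=P[...,2]
cv2.imwrite('pics/w1.png',c['frame'])
k=(Z>.155)&(Z<.172)&(np.hypot(P[...,0]-.488,P[...,1]-.073)<.025)
if k.any(): print(k.sum(),P[k].mean(0),np.median(P[k],0),np.ptp(P[k],0), np.argwhere(k).mean(0))
print(rel([.488,.0735,.140]), get_state()['contact_force'],c['origin'])
E
```

```text
time: 2.1
eef_pos: [0.4883, 0.0721, 0.217]
tcp_rot: [1.0, -0.0, -0.001, 0.0]
contact_force: [-0.8, -0.1, 0.6]
opening: 0.359
finger_force: 0.0
238 [0.49074973 0.0709063  0.16330195] [0.4910913  0.0710825  0.16454379] [0.01013552 0.0104719  0.01194058] [198.32352941 250.26890756]
(array([-0.3, -2. , 77.1]), array([ 1.   , -0.002, -0.001])) [-0.22674605 -0.67975103 -0.03584435] [0.57174348 0.0704448  0.38283278]
```

View pics/w1.png

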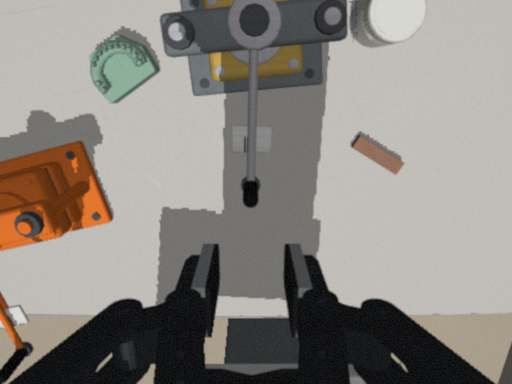

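The wrist view shows the post at (250,198), centred on the finger line, with the hub at (255,18). The way down is clear, so I'll descend around the post.

```bash
python3 -m crank '[[[1,0,30],0,165],[[1,0,50],0,165],[[1,0,65],0,165],[[1,0,77],0,165],[[1,0,77],0,185],[[1,0,77],0,185],[[1,0,77],0,185],[[1,0,77],0,185]]'
python3 -c "
from h import *
for i in range(3): print(get_state()['contact_force'],get_state()['wrist_torque']); cam('wrist')
print(get_state()['finger_force'])"
```

```text
time: 2.95
eef_pos: [0.49, 0.0728, 0.1417]
tcp_rot: [1.0, -0.0, 0.001, 0.0]
contact_force: [0.3, -0.7, 0.3]
opening: 0.278
finger_force: 0.0
[ 0.26328739 -0.69745195  0.28172884] [-0.05613702  0.03256036 -0.02854267]
[-0.31633811 -0.82537873  0.06557592] [0.0347343  0.03832813 0.02127018]
[-0.37067578  0.91071054 -0.29874871] [-0.00537448 -0.01099417  0.01428195]
0.0
```

```bash
python3 -m crank '[[[0,-3,0],0,185],[[0,-6,0],1,185],[[0,-8,0],2,185],[[0,-10,0],2.5,185],[[0,-10,0],2.5,185],[[0,-10,0],2.5,185]]'
```

```text
time: 3.7
eef_pos: [0.4891, 0.0831, 0.1405]
tcp_rot: [1.0, -0.022, -0.0, -0.0]
contact_force: [-0.4, 1.1, -0.3]
opening: 0.274
finger_force: 0.0
```

```bash
python3 -m crank '[[[0,-2.5,0],1.2,185],[[0.1,-5,0],2.5,185],[[0.1,-5,0],2.5,185],[[0.1,-5,0],2.5,185]]'
```

```text
time: 4.1
eef_pos: [0.4895, 0.088, 0.1405]
tcp_rot: [0.999, -0.044, -0.0, -0.0]
contact_force: [0.2, 0.4, 0.2]
opening: 0.274
finger_force: 0.0
```

```bash
python3 -c "
from h import *
c=cam('wrist');cv2.imwrite('pics/w2.png',c['frame'][100:384,100:400])
for i in range(3): print(get_state()['contact_force']); cam('wrist')"
```

```text
[-0.25753021  0.88873427  0.1140346 ]
[-0.39226135 -0.51455618 -0.39494785]
[-0.66629309  0.15779855 -0.01390855]
```

View pics/w2.png

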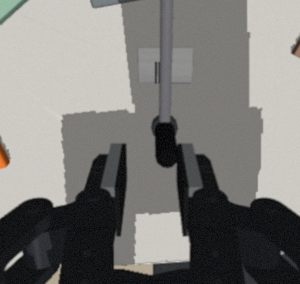

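The post is between the pads at crop (166,150), nearest the right pad at (182,150). I'm not sure about its x alignment, so I'll check it in numbers.

```bash
cat >> h.py <<'E'
def proj(c,p):
    q=R.from_quat(c['orientation']).inv().apply(np.array(p)-c['origin'])
    return cv2.projectPoints(q[None],np.zeros(3),np.zeros(3),K(c),np.array([c['k1'],0,0,0.]))[0][0,0].round(1)
E
python3 - <<'E'
from h import *
c=cam('wrist'); P=cloud(c); e=get_state()['eef_pos']; print(e,c['origin'])
print('tcp',proj(c,e),'tcp+26mm z',proj(c,e+[0,0,.025]))
for v in range(195,290,6): print(v,P[v,222].round(3),P[v,267].round(3),P[v,288].round(3))
E
```

```text
[0.48949744 0.0879     0.14051545] [0.5724096  0.07888543 0.30643285]
tcp [247.9 237.7] tcp+26mm z [247.4 262. ]
195 [0.466 0.116 0.001] [0.51  0.076 0.133] [0.46  0.054 0.   ]
201 [ 0.46   0.117 -0.   ] [0.507 0.076 0.133] [ 0.454  0.054 -0.   ]
207 [ 0.453  0.117 -0.001] [0.503 0.076 0.132] [ 0.448  0.054 -0.001]
213 [ 0.447  0.118 -0.   ] [0.5   0.077 0.135] [ 0.442  0.055 -0.001]
219 [0.441 0.119 0.   ] [0.496 0.077 0.132] [ 0.436  0.055 -0.001]
225 [ 0.435  0.119 -0.   ] [0.495 0.077 0.137] [0.43  0.056 0.001]
231 [ 0.428  0.12  -0.001] [0.495 0.078 0.145] [0.423 0.056 0.   ]
237 [ 0.422  0.121 -0.001] [0.495 0.078 0.152] [ 0.416  0.056 -0.001]
243 [ 0.415  0.122 -0.001] [0.495 0.078 0.158] [ 0.41   0.056 -0.001]
249 [0.502 0.098 0.174] [0.495 0.078 0.164] [0.499 0.069 0.174]
255 [0.501 0.097 0.178] [0.493 0.079 0.166] [0.499 0.07  0.178]
261 [0.502 0.097 0.184] [0.489 0.079 0.165] [0.499 0.07  0.184]
267 [0.5   0.097 0.186] [0.486 0.079 0.165] [0.499 0.071 0.188]
273 [0.498 0.097 0.187] [ 0.377  0.08  -0.001] [0.499 0.071 0.192]
279 [0.496 0.097 0.188] [ 0.369  0.08  -0.002] [0.499 0.072 0.197]
285 [0.494 0.097 0.189] [ 0.362  0.081 -0.001] [0.499 0.072 0.2  ]
```

```bash
python3 - <<'E'
from h import *
c=cam('wrist'); P=cloud(c)
k=(P[...,2]>.139)&(abs(P[...,0]-.495)<.03)&(abs(P[...,1]-.088)<.03)
for lo in np.arange(.139,.2,.006):
    m=k&(P[...,2]>=lo)&(P[...,2]<lo+.006); q=P[m]
    L=q[q[:,1]>.088];r=q[(q[:,1]<.088)]
    print(lo.round(3),len(L),L.mean(0).round(4) if len(L) else '',len(r),r.min(0).round(4) if len(r) else '',r.max(0).round(4) if len(r) else '')
cv2.imwrite('pics/w3.png',cv2.resize(c['frame'][200:300,190:310],None,fx=6,fy=6))
E
```

```text
0.139 0  95 [0.4889 0.0734 0.139 ] [0.4952 0.084  0.145 ]
0.145 0  109 [0.4892 0.0735 0.1451] [0.4955 0.0841 0.151 ]
0.151 0  122 [0.4902 0.0736 0.151 ] [0.4952 0.0842 0.157 ]
0.157 0  143 [0.487 0.074 0.157] [0.4953 0.0843 0.163 ]
0.163 44 [0.4952 0.0984 0.1671] 385 [0.4792 0.067  0.163 ] [0.4993 0.0839 0.1689]
0.169 207 [0.4978 0.1013 0.1722] 196 [0.4781 0.0605 0.169 ] [0.4997 0.0752 0.175 ]
0.175 284 [0.498  0.1025 0.1781] 273 [0.4774 0.0602 0.175 ] [0.4999 0.0752 0.181 ]
0.181 283 [0.4981 0.1023 0.1841] 305 [0.4773 0.0602 0.181 ] [0.4996 0.0752 0.187 ]
0.187 346 [0.4979 0.1027 0.19  ] 331 [0.4777 0.0601 0.187 ] [0.4998 0.0752 0.193 ]
0.193 301 [0.4982 0.1013 0.1957] 298 [0.4775 0.0604 0.193 ] [0.5001 0.0752 0.199 ]
0.199 517 [0.4951 0.0998 0.2016] 498 [0.4768 0.0581 0.199 ] [0.5005 0.0751 0.205 ]
```

View pics/w3.png

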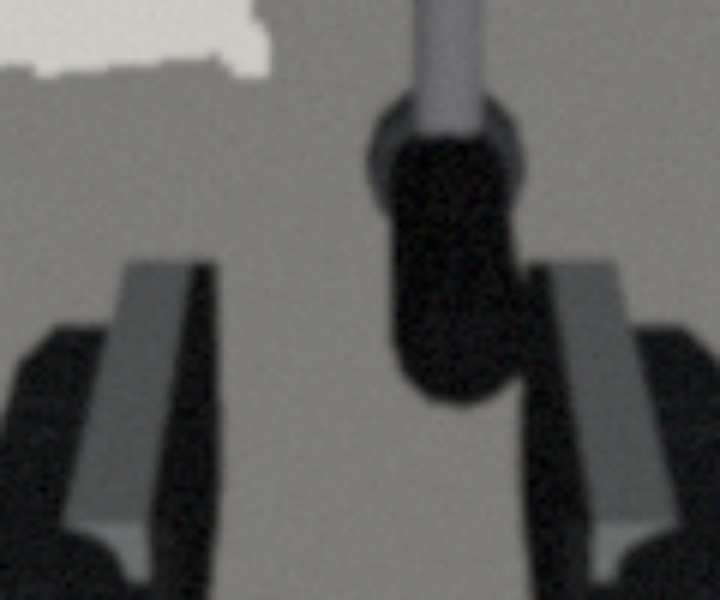

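The pad tips are only level with the top of the post (z≈0.165), so I'll back off slightly, lower by 18 mm straddling the bar, and check again.

```bash
python3 -m crank '[[[0,3,0],0,185],[[0,3,6],0,185],[[0,3,12],0,185],[[0,3,18],0,185],[[0,3,18],0,185]]'
python3 - <<'E'
from h import *
c=cam('wrist'); P=cloud(c)
k=(P[...,2]>.139)&(abs(P[...,0]-.495)<.03)&(abs(P[...,1]-.088)<.03)
for lo in np.arange(.121,.19,.006):
    m=k&(P[...,2]>=lo)&(P[...,2]<lo+.006); q=P[m]
    L=q[q[:,1]>.088];r=q[(q[:,1]<.088)]
    print(lo.round(3),len(L),L.min(0).round(4) if len(L) else '',len(r),r.min(0).round(4) if len(r) else '',r.max(0).round(4) if len(r) else '')
E
```

```text
time: 4.9
eef_pos: [0.4882, 0.0849, 0.1209]
tcp_rot: [0.999, -0.044, -0.001, -0.0]
contact_force: [0.2, -0.0, 0.1]
opening: 0.273
finger_force: 0.0
0.121 0  0  
0.127 0  0  
0.133 0  0  
0.139 4 [0.4922 0.0941 0.1441] 149 [0.4887 0.0707 0.1391] [0.4955 0.084  0.1449]
0.145 87 [0.4782 0.0937 0.145 ] 231 [0.4761 0.0596 0.1452] [0.4982 0.084  0.151 ]
0.151 234 [0.4785 0.0939 0.1511] 400 [0.4761 0.0581 0.151 ] [0.4986 0.0839 0.157 ]
0.157 276 [0.4782 0.0937 0.157 ] 474 [0.4765 0.0581 0.157 ] [0.4985 0.0839 0.163 ]
0.163 311 [0.4785 0.0937 0.163 ] 675 [0.476 0.058 0.163] [0.4985 0.0839 0.169 ]
0.169 344 [0.4786 0.0938 0.1691] 324 [0.4766 0.0581 0.169 ] [0.499  0.0723 0.1749]
0.175 305 [0.4785 0.0938 0.175 ] 294 [0.4766 0.0581 0.175 ] [0.4992 0.0723 0.181 ]
0.181 522 [0.4784 0.094  0.181 ] 480 [0.4759 0.0583 0.181 ] [0.4999 0.0722 0.1869]
0.187 819 [0.481  0.0953 0.187 ] 489 [0.4786 0.058  0.187 ] [0.5014 0.0708 0.193 ]
```

```bash
python3 -m crank '[[[0,-3,0],1,185],[[0.1,-6,0],2.5,185],[[0.1,-6,0],2.5,185],[[0.1,-6,0],2.5,185]]'; python3 -c "
from h import *
for i in range(4): print(get_state()['contact_force']); cam('wrist')"
```

```text
time: 5.35
eef_pos: [0.4901, 0.091, 0.1228]
tcp_rot: [0.998, -0.065, 0.0, -0.0]
contact_force: [0.2, 0.3, -0.2]
opening: 0.272
finger_force: 0.0
[ 0.20357758  0.31339699 -0.20715084]
[0.76324395 0.75817712 0.09366502]
[ 0.59421666 -0.70548311 -0.02889214]
[ 0.00100127 -0.05208504  0.60940759]
```

```bash
cat > f.py <<'E'
from h import *
import sys
F=[]
for i in range(int(sys.argv[1]) if len(sys.argv)>1 else 4):
    s=get_state(); x=R.from_quat(s['tcp_rot']).as_matrix(); F.append(x.T@s['contact_force']); cam('wrist')
F=np.array(F); print('tool-frame force',F.mean(0).round(2),'ty',F[:,1].round(1),'t',s['time'],s['eef_pos'].round(4),np.degrees(np.arctan2(x[1,0],x[0,0])).round(2))
E
python3 -m crank '[[[0,-2.5,0],1.2,185],[[0.1,-5,0],2.5,185],[[0.1,-5,0],2.5,185],[[0.1,-5,0],2.5,185]]' >/dev/null; python3 f.py
```

```text
tool-frame force [0.08 0.06 0.23] ty [-0.6  0.1  1.3 -0.5] t 6.1 [0.4906 0.0959 0.1225] -10.02
```

```bash
python3 -c "
from h import *
c=cam('wrist');P=cloud(c);Z=P[...,2];k=(Z>.146)&(Z<.168)&(abs(P[...,0]-.49)<.01)&(abs(P[...,1]-.09)<.03)
q=P[k];print([(round(a,4)) for a in np.percentile(q[:,1],[0,10,50,90,100])])
k&=(P[...,2]>.163); q=P[k]; import collections; print(len(q)); print(np.histogram(q[:,1],bins=np.arange(.06,.125,.0025)))
"
```

```text
[np.float64(0.0678), np.float64(0.072), np.float64(0.0844), np.float64(0.0929), np.float64(0.1128)]
675
(array([  0,   0,   0,  37,  36,  29,  44,  39,  37,  86, 125, 120,  76,
         3,   0,   0,   0,  10,  32,   1,   0,   0,   0,   0,   0]), array([0.06  , 0.0625, 0.065 , 0.0675, 0.07  , 0.0725, 0.075 , 0.0775,
       0.08  , 0.0825, 0.085 , 0.0875, 0.09  , 0.0925, 0.095 , 0.0975,
       0.1   , 0.1025, 0.105 , 0.1075, 0.11  , 0.1125, 0.115 , 0.1175,
       0.12  , 0.1225]))
```

```bash
python3 -m crank '[[[0,-2.5,0],1.2,185],[[0.1,-5,0],2.5,185],[[0.1,-5,0],2.5,185],[[0.1,-5,0],2.5,185]]' >/dev/null; python3 f.py 3
```

```text
tool-frame force [-0.02  1.01  0.06] ty [1.2 0.4 1.4] t 6.7 [0.4917 0.1006 0.1226] -12.52
```

```bash
echo pause
```

```text
pause
```

```bash
python3 -m crank '[[[0,-1.5,0],0.8,185],[[0,-3,0],1.5,185],[[0,-3,0],1.5,185]]' >/dev/null; python3 f.py 4
```

```text
tool-frame force [1.7  3.92 0.27] ty [4.1 4.  3.6 4. ] t 7.2 [0.4924 0.1033 0.1225] -14.02
```

The dog has been met: load is 3.9 N. I'll raise it gently.

```bash
python3 -m crank '[[[0,-0.7,0],0,185],[[0,-1.4,0],0,185],[[0,-2,0],0,185],[[0,-2,0],0,185]]' >/dev/null; python3 f.py 4
```

```text
tool-frame force [2.12 5.66 0.76] ty [5.6 6.  5.5 5.6] t 7.8 [0.4927 0.1051 0.1225] -14.0
```

```bash
python3 -m crank '[[[0,-0.7,0],0,185],[[0,-1.4,0],0,185],[[0,-2,0],0,185],[[0,-2.5,0],0,185],[[0,-2.5,0],0,185]]' >/dev/null; python3 f.py 5
```

```text
tool-frame force [1.91 7.79 0.04] ty [7.4 7.8 7.6 8.3 7.9] t 8.55 [0.4931 0.1069 0.1224] -13.99
```

```bash
python3 -m crank '[[[0,-0.4,0],0,185],[[0,-0.4,0],0,185],[[0,-0.4,0],0,185],[[0,-0.4,0],0,185],[[0,-0.4,0],0,185],[[0,-0.4,0],0,185],[[0,-0.4,0],0,185],[[0,-0.4,0],0,185],[[0,-0.4,0],0,185],[[0,-0.4,0],0,185]]' >/dev/null; python3 f.py 5
```

```text
tool-frame force [1.95 7.44 0.09] ty [7.4 7.1 7.8 7.6 7.3] t 9.8 [0.4932 0.1072 0.1224] -13.99
```

```bash
python3 -m crank '[[[0,0,0],0,185],[[0,0,0],0,185],[[0,0,0],0,185],[[0,0,0],0,185],[[0,0,0],0,185],[[0,0,0],0,185],[[0,0,0],0,185],[[0,0,0],0,185],[[0,0,0],0,185],[[0,0,0],0,185]]' >/dev/null; python3 f.py 5
python3 - <<'E'
from h import *
c=cam('wrist');P=cloud(c);Z=P[...,2]
k=(Z>.146)&(Z<.168)&(abs(P[...,0]-.49)<.02)&(abs(P[...,1]-.095)<.04)
cv2.imwrite('pics/w4.png',c['frame'])
E
```

```text
tool-frame force [2.01 7.42 0.3 ] ty [7.8 6.8 7.7 7.1 7.7] t 11.05 [0.4931 0.1072 0.1224] -13.99
```

View pics/w4.png

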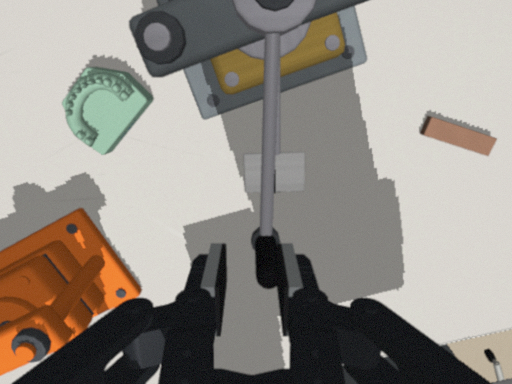

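The post at (266,258) is pressed by the right-hand pad, and the bar lies nearly square to it. The load reads 7.45 N (0.86 N m), so I'll raise it slightly to the nominal value and hold 2 s.

```bash
python3 -m crank '[[[0,-0.4,0],0,185],[[0,-0.8,0],0,185],[[0,-0.8,0],0,185],[[0,-0.8,0],0,185],[[0,-0.8,0],0,185],[[0,-0.8,0],0,185],[[0,-0.8,0],0,185],[[0,-0.8,0],0,185],[[0,-0.8,0],0,185],[[0,-0.8,0],0,185]]' >/dev/null; python3 f.py 5
```

```text
tool-frame force [1.72 8.07 0.15] ty [8.1 8.2 8.2 8.3 7.6] t 12.35 [0.4932 0.1078 0.1223] -13.98
```

```bash
python3 -m crank '[[[0,-0.2,0],0,185],[[0,-0.2,0],0,185],[[0,-0.2,0],0,185],[[0,-0.2,0],0,185],[[0,-0.2,0],0,185],[[0,-0.2,0],0,185],[[0,-0.2,0],0,185],[[0,-0.2,0],0,185],[[0,-0.2,0],0,185],[[0,-0.2,0],0,185]]' >/dev/null; python3 f.py 5
```

```text
tool-frame force [ 1.56  8.34 -0.16] ty [8.  8.4 8.8 8.2 8.2] t 13.6 [0.4933 0.1079 0.1223] -13.98
```

```bash
python3 -m crank '[[[0,0,0],0,185],[[0,0,0],0,185],[[0,0,0],0,185],[[0,1.5,0],0,185],[[0,3,0],0,185],[[0,5,0],0,185],[[0,8,0],0,185],[[0,12,0],0,185],[[0,16,0],0,185],[[0,19,0],0,185]]'; python3 f.py 2
```

```text
time: 14.65
eef_pos: [0.4887, 0.0913, 0.1225]
tcp_rot: [0.993, -0.122, -0.0, -0.001]
contact_force: [0.8, 0.4, -0.2]
opening: 0.271
finger_force: 0.0
tool-frame force [0.43 0.12 0.19] ty [-0.6  0.9] t 14.7 [0.4887 0.0909 0.1224] -14.04
```

```bash
python3 -m crank '[[[0,4.4,0],-2.2,185],[[0.3,8.8,0],-4.4,185],[[0.7,13.1,0],-6.5,185],[[1.3,17.4,0],-8.7,185],[[2,21.7,0],-10.9,185],[[2.9,25.9,0],-13,185],[[4,30.2,0],-15.2,185],[[5.3,34.6,0],-17.5,185],[[5.3,34.6,0],-17.5,185]]'; python3 f.py 3
python3 -c "
from h import *
c=cam('wrist');cv2.imwrite('pics/w5.png',c['frame'])"
```

```text
time: 15.65
eef_pos: [0.4859, 0.0561, 0.1226]
tcp_rot: [1.0, 0.03, -0.0, -0.0]
contact_force: [0.2, -0.2, -0.0]
opening: 0.273
finger_force: 0.0
tool-frame force [0.09 0.19 0.07] ty [ 0.2 -0.1  0.5] t 15.75 [0.4858 0.0563 0.1225] 3.41
```

View pics/w5.png

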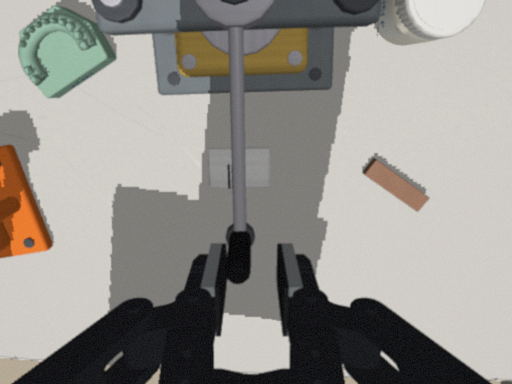

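The post at (239,255) now rides on the left-hand pad. I'll go on to the back stop in small steps.

```bash
python3 -m crank '[[[0,2.5,0],-1.2,185],[[0.2,5,0],-2.5,185],[[0.2,5,0],-2.5,185]]'>/dev/null; python3 f.py 3
```

```text
tool-frame force [-0.08 -0.17 -0.13] ty [-0.3 -0.3  0.1] t 16.25 [0.4863 0.051  0.1225] 5.96
```

```bash
echo
python3 -m crank '[[[0,2.5,0],-1.2,185],[[0.3,5,0],-2.5,185],[[0.3,5,0],-2.5,185]]'>/dev/null; python3 f.py 4
```

```text
tool-frame force [-0.06 -0.01  0.43] ty [ 0.1  0.8 -0.4 -0.6] t 16.75 [0.4872 0.0461 0.1225] 8.46
```

```bash
python3 -m crank '[[[0,2.5,0],-1.2,185],[[0.3,5,0],-2.5,185],[[0.3,5,0],-2.5,185]]'>/dev/null; python3 f.py 4
```

```text
tool-frame force [-0.29  0.19 -0.05] ty [-0.3  0.1  0.4  0.5] t 17.25 [0.4882 0.0412 0.1225] 10.97
```

```bash
python3 -m crank '[[[0,2.5,0],-1.2,185],[[0.3,5,0],-2.5,185],[[0.3,5,0],-2.5,185]]'>/dev/null; python3 f.py 4
```

```text
tool-frame force [-0.34 -0.04 -0.02] ty [ 0.2 -0.1 -0.5  0.2] t 17.75 [0.4895 0.0363 0.1225] 13.47
```

```bash
python3 -m crank '[[[0,2.5,0],-1.2,185],[[0.2,5,0],-2.5,185],[[0.2,5,0],-2.5,185]]'>/dev/null; python3 f.py 4
```

```text
tool-frame force [ 0.66 -1.77 -0.32] ty [-2.4 -1.6 -1.4 -1.6] t 18.25 [0.4908 0.0319 0.1225] 15.96
```

```bash
python3 -m crank '[[[0,1,0],-0.5,185],[[0,2,0],-0.5,185],[[0,2,0],-0.5,185]]'>/dev/null; python3 f.py 4
```

```text
tool-frame force [ 1.29 -4.55  0.32] ty [-4.9 -3.8 -5.  -4.5] t 18.75 [0.4913 0.03   0.1225] 16.47
```

The back stop is confirmed. I'll back off to centre the pads around the post, check, then lift clear.

```bash
python3 -m crank '[[[0,-1.5,0],0,185],[[0,-3,0],0,185],[[0,-4.5,0],0,185],[[0,-6,0],0,185],[[0,-8,0],0,185],[[0,-9,0],0,185],[[0,-9,0],0,150],[[0,-9,0],0,150],[[0,-9,0],0,150],[[0,-9,0],0,150]]'; python3 f.py 2
python3 -c "
from h import *
c=cam('wrist');cv2.imwrite('pics/w6.png',c['frame'])"
```

```text
time: 19.8
eef_pos: [0.4888, 0.0382, 0.1226]
tcp_rot: [0.99, 0.143, 0.0, 0.0]
contact_force: [-0.4, -0.1, -0.4]
opening: 0.413
finger_force: 0.0
tool-frame force [-0.08  0.04 -0.06] ty [-0.   0.1] t 19.85 [0.4888 0.0383 0.1225] 16.47
```

View pics/w6.png

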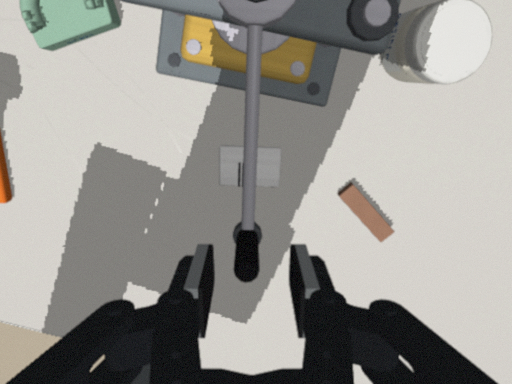

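The post at (247,255) stands free between the pads at (208,255) and (293,255). Lifting straight up.

```bash
python3 -m crank '[[[0,0,-10],0,150],[[0,0,-25],0,150],[[0,0,-50],0,150],[[0,0,-90],0,150],[[0,0,-120],0,150],[[0,0,-120],0,150],[[0,0,-120],0,150]]'; python3 - <<'E'
from h import *
c=cam('top');P=cloud(c);Z=P[...,2]
w=cam('wrist');Q=cloud(w);k=(Q[...,2]>.155)&(Q[...,2]<.172)&(np.hypot(Q[...,0]-.49,Q[...,1]-.038)<.025)
print(k.sum(),np.median(Q[k],0))
E
```

```text
time: 20.65
eef_pos: [0.4892, 0.0383, 0.2439]
tcp_rot: [0.99, 0.143, 0.001, 0.0]
contact_force: [-0.4, 0.6, 0.4]
opening: 0.412
finger_force: 0.0
193 [0.49451782 0.04030127 0.16470085]
```

```bash
python3 -c "
from plant import ctrl
print(ctrl.sign_off())"
```

```text
the job is handed in; nothing more can be done
None
```

I handed in the job: by the wrist force the screw was held near 0.95 N m for just over two seconds, and the highest averaged reading was 0.96 N m. The handle was then swung back to its back stop and released, and the gripper lifted clear; I did not measure the witness pointer or the bystanders separately.

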